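# Hang the produce basket on its drip hook and open the safety-capped sanitiser jug

## Robot

A 6-joint arm with a two-finger parallel gripper is mounted at the origin on the work surface. World frame = base frame: x ahead of the robot, y to its left, z up, the work surface at z = 0. Lengths are in m, angles in rad, forces in N, time in s.
With the tool pointing down it reaches from about 0.25 to 0.725 m from the base axis. Payload 4 kg.
Tool frame: the origin (TCP) lies on the mounting face of the last link; the fingertips stand 173 mm ahead of it and the grasp point (between the pads) lies 155 mm ahead of it (r.grasp_offset is the distance from the TCP to the grasp point, in m); z points along the fingers, x is the direction in which the jaws open and shut, and the axes are right-handed (so a half turn about z gives the same grasp; the last joint's range is limited). The gripper opens to 85 mm and grips with 20 to 120 N. Pads are 22 mm wide; open, the fingers measure 114 mm over their backs; the gripper's body (76 mm by 85 mm) begins 54 mm behind the grasp point. The pads swing forward as they close: fully open they stand 13 mm farther back than shut.
Start: joints at [-1.194, 0.241, 0.005, 1.335, 0, 1.571], TCP at [0.184, -0.465, 0.405] pointing down, gripper open.
Joint ranges: [-2.72, 2.72], [-1.05, 1.87], [-1.09, 1.28], [-1.99, 2.15], [-1.42, 1.44], [-3.14, 3.14]. Speed limits (rad/s): [2.79, 2.79, 3.14, 3.14, 3.14, 3.14].

## Interface

Orientations are given as a rotation vector (axis times angle).
In Python, from station import r gives the robot as it stands. The module is installed in compiled form; this text tells all that it offers.
- The arm moves only by the shell command python3 -m jog 'ROWS' [FORCE]. ROWS is JSON, a list of rows, each a list of 7 numbers: the shift along the tool's x, y, z in mm, then the turn, a rotation vector about the tool's x, y, z in rad, then the opening in per cent of the stroke, from 0 (shut) to 100 (fully open). A call has exactly 10 rows; each row shifts and turns the pose as measured when the row begins, along the tool's axes as they then stand; what a row does not reach is not made up. A row lasts 1/10 s, in which the tool goes at most 50 mm and 8.59 degrees, less where a joint would pass 70% of its speed; a pose out of reach is approached as far as the arm can. A call is refused whole if a number of a shift passes 50 or a number of a turn 0.15, either way. A call with a gripper value outside its range is refused whole. The fingers move at their own pace and stop on an object; FORCE is the grip in N (left out, the last holds). Time passes only in rows, so rows that do not move let the fingers close, or fill a call up. It gives the time, the measured TCP pose, the force and the opening at its end, in the units of the state.
- r.get_obs(): the state, without advancing time (a new reading comes with each control period).
- r.read_camera(name): name is "scene" or "top" or "wrist"; returns a dict with "image" (480x640x3 uint8, red, green, blue), "intrinsics" (3x3 intrinsics, pixels), "cam_to_world" (4x4, takes a point from camera to world coordinates). Camera axes: x right, y down, z forward; pixel columns grow to the right and rows downward; lengths in m; the calibration is good to about 2 mm. A picture is of the moment at which its call begins. There is no depth.
- r.sign_off(): hands the job in, once; it reports no verdict.
The state is a dict: "time_s": time; "q": joint angles; "joint_velocities": joint speeds; "tau": joint torques, N m; "tcp_pos": TCP position; "ee_rot": TCP orientation; "ft_force": force on the tool from outside, world axes, zero at the start; "ft_torque": the same for the moment, N m; "grip_width": finger opening in m.
Only numpy, scipy, OpenCV 4.12 (cv2) and the standard library are available. Lean on these libraries where they do the work, as an engineer would, in place of code of your own. Each camera call takes 0.05 s, during which the arm holds its last target. There are 200 camera calls.

## Task

Get the little basket ready for its wash: first hang the small black basket by its orange handle on the hook of the steel drip stand and let go of it so that it hangs still. Then open the white sanitiser jug: press its red push-and-turn cap down, keep it pressed while you twist it a fifth of a turn anticlockwise (seen from above), lift it off, and finish while still holding the cap, upright and still, straight above the jug's neck about 10 cm higher than it sat. Leave the radish, the eggplant, the jar and the mug where they are.

Things in the scene. Friction and masses are not known exactly. Their poses are not given: they have to be found in the camera images.
- handle_mid (a point): Middle of the straight top bar of the basket's rigid orange handle: round bar 10 mm thick, its straight part running along the basket's y for 45 mm to either side of this point, 120 mm above the basket's underside and 65 mm above its rim, ends bending down to the rim's two sides. Axes: the basket's own, z up.
- basket_center (a point): Centre of the same basket, half-way up its sides (27.5 mm above its underside, 92.5 mm below handle_mid). Axes: the basket's own, z up.
- basket: Small black slatted basket with the orange handle, 100 x 120 x 55 mm (x, y, z) without it, about 0.14 kg, starting on the table; origin at the centre of its underside.
- hook_seat (a point): Seat of the hook: lowest point (centre line of its 8 mm rod), 185 mm above the table. x points from here to the stand's post, z up. From the post the rod runs 12 mm higher than here, dips to a flat seat 12 mm long, then rises to an upturned red-balled tip 25 mm in -x of here, ball top 25 mm above here. A bar hung here lies across the rod, along y, its centre line 9 mm above this point.
- stand: Fixed steel drip stand: base plate 180 x 130 x 10 mm, post 14 mm thick, 204 mm high, the hook reaching from its top to -x (seat 80 mm out). Origin on the table under the post, z up.
- cap_center (a point): Centre of the red push-and-turn cap, half-way up: ribbed, round, 52 mm in diameter, 38 mm high, 0.04 kg; its upper 18 mm is solid. x: along the white pointer on its top; z up. It starts locked on the jug's neck, x along the jug's x (about 5 degrees of play). A spring pushes it up: about 4 N to start it down, 8 N at 7 mm; it bottoms out at 9 mm.
- cap: The same cap; origin at the centre of its lower edge, 19 mm below cap_center. It turns only when pressed more than 5 mm. Kept pressed about 7 mm and turned 70 degrees (60 to 80) anticlockwise seen from above, it comes free and lifts straight up; a stop blocks it at about 82 degrees; it cannot turn clockwise.
- jug_mouth (a point): Top centre of the neck of the white sanitiser jug, 161 mm above the table, on the jug's axes. The locked cap's centre is 8 mm above this point.
- jug: White sanitiser jug, fixed in a clamp bracket: body 100 x 130 mm (x, y), shoulder 125 mm above the table, the neck standing in the middle; the cap's lower edge is 150 mm above the table. Grip at its far (+x) side. Origin on the table under the neck, z up.
- daikon: White radish lying on the table, 54 mm thick, about 180 mm long along its y; origin on the table under its middle. To be left alone.
- eggplant: Purple eggplant lying on the table, 42 mm thick, about 170 mm long along its x. To be left alone.
- jar: Jar with yellow lid, 64 mm in diameter, 95 mm high; origin at its underside. To be left alone.
- mug: Blue mug, 76 mm in diameter, 85 mm high; origin at its underside. To be left alone.

How it is judged:
By the outcome, as a careful person would: the job done as asked, in the order asked, and still so for the second after the job is handed in, while the arm keeps its last pose, push and grip.
It also fails if it takes over 58 s, if anything falls off the work surface, if the arm or the gripper's body presses on something with over 40 N, if the wrist force passes 120 N, or if a joint passes its speed limit or range.

## Working session

There is one attempt and no reset: what is moved stays moved. The work goes in short steps, Python scripts to look and compute and a shell command to move; the robot and the scene stay as the last step left them, time stands still between calls to the robot, and variables do not carry over. Pictures are saved under pics/ and viewed, about 8 in all and at most 12, crops included, and the job is handed in when it is done.

```bash
mkdir -p pics
cat > h.py <<'E'
import numpy as np, cv2
from scipy.spatial.transform import Rotation as R
from station import r
def shot(cam,name,crop=None,scale=1):
    d=r.read_camera(cam); im=d["image"][:,:,::-1].copy()
    np.savez(f"pics/{name}.npz",K=d["intrinsics"],T=d["cam_to_world"],im=im)
    if crop: x0,y0,x1,y1=crop; im=im[y0:y1,x0:x1]
    if scale!=1: im=cv2.resize(im,None,fx=scale,fy=scale,interpolation=cv2.INTER_CUBIC)
    cv2.imwrite(f"pics/{name}.png",im); return d
def ray(name,uv):
    d=np.load(f"pics/{name}.npz"); K,T=d["K"],d["T"]
    v=T[:3,:3]@np.linalg.inv(K)@np.array([uv[0],uv[1],1.]); return T[:3,3],v/np.linalg.norm(v)
def onz(name,uv,z):
    o,v=ray(name,uv); return o+v*(z-o[2])/v[2]
def tri(a,ua,b,ub):
    o1,v1=ray(a,ua);o2,v2=ray(b,ub)
    s=np.linalg.lstsq(np.c_[v1,-v2],o2-o1,rcond=None)[0]
    p,q=o1+s[0]*v1,o2+s[1]*v2; return (p+q)/2,np.linalg.norm(p-q)*1000
def proj(name,p):
    d=np.load(f"pics/{name}.npz");c=np.linalg.inv(d["T"])@np.r_[p,1];u=d["K"]@c[:3];return u[:2]/u[2]
def st():
    o=r.get_obs();M=R.from_rotvec(o["ee_rot"]).as_matrix()
    print("t",round(o["time_s"],2),"tcp",np.round(o["tcp_pos"],4),"grasp",np.round(o["tcp_pos"]+M[:,2]*r.grasp_offset,4),"F",np.round(o["ft_force"],1),"T",np.round(o["ft_torque"],2),"w",round(o["grip_width"],4));print(np.round(M,3).tolist(),"q",np.round(o["q"],2));return o,M
def go(p,yaw=None):
    """shift in tool mm of grasp point to world p; yaw: desired world angle (deg) of tool x; assumes tool down"""
    o,M=st(); g=np.array(o["tcp_pos"])+M[:,2]*r.grasp_offset
    y=np.arctan2(M[1,0],M[0,0]) if yaw is None else np.deg2rad(yaw)
    D=np.array([[np.cos(y),np.sin(y),0],[np.sin(y),-np.cos(y),0],[0,0,-1]])
    print("world d",np.round((p-g)*1000,1),"tool shift (current axes)",np.round(M.T@(p-g)*1000,1),"rotvec tool",np.round(R.from_matrix(M.T@D).as_rotvec(),3))
E
python3 - <<'E'
from h import *
st()
for c in("scene","top"):
    d=shot(c,c+"0"); print(c,d["cam_to_world"][:3,3].round(3))
E
```

```text
t 0.0 tcp [ 0.1839 -0.4647  0.4038] grasp [ 0.1838 -0.4644  0.2491] F [ 0.7 -1.   0.7] T [-0.04  0.    0.02] w 0.0856
[[0.368, -0.93, -0.001], [-0.93, -0.368, 0.002], [-0.002, -0.0, -1.0]] q [-1.19  0.24  0.    1.34  0.    1.57]
scene [1.073 0.635 1.275]
top [0.279 0.003 1.717]
```

View pics/top0.png

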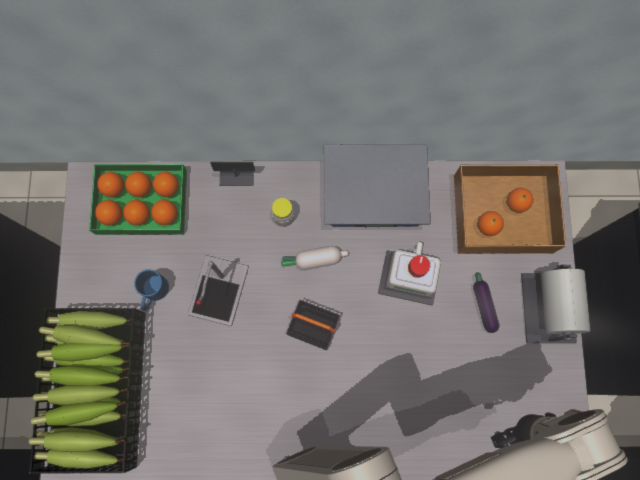

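View pics/scene0.png

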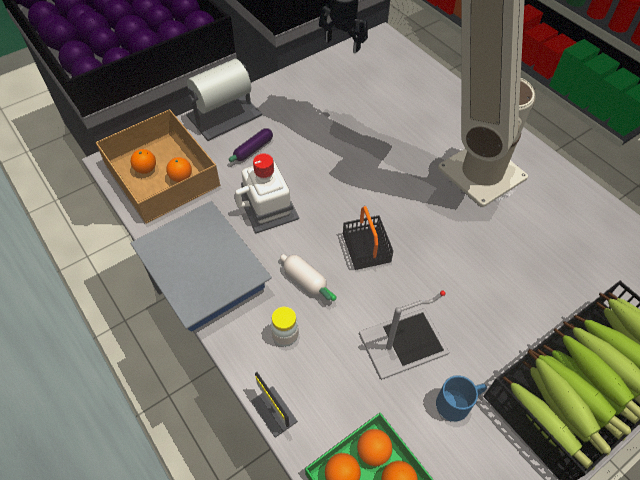

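The top view shows the basket at (314,323) with its handle along about (292,316)–(336,330), the stand at (218,290) with its red tip near (198,301), and the cap at (420,266). The scene view shows the cap at (263,165), the handle at (370,232) and the tip ball at (442,294). Next I'll enlarge both.

Run:
```python
from h import *
a=np.load("pics/top0.npz")["im"];b=np.load("pics/scene0.npz")["im"]
R_=lambda im,x0,y0,w,h,s:cv2.resize(im[y0:y0+h,x0:x0+w],None,fx=s,fy=s,interpolation=cv2.INTER_CUBIC)
top=np.hstack([R_(a,180,245,80,60,5),R_(a,275,285,80,60,5)])
bot=np.hstack([R_(b,350,280,100,75,4),R_(b,335,200,100,75,4)])
cv2.imwrite("pics/comp.png",np.vstack([top,bot]))
print(top.shape,bot.shape)
```

```text
(300, 800, 3) (300, 800, 3)
```

View pics/comp.png

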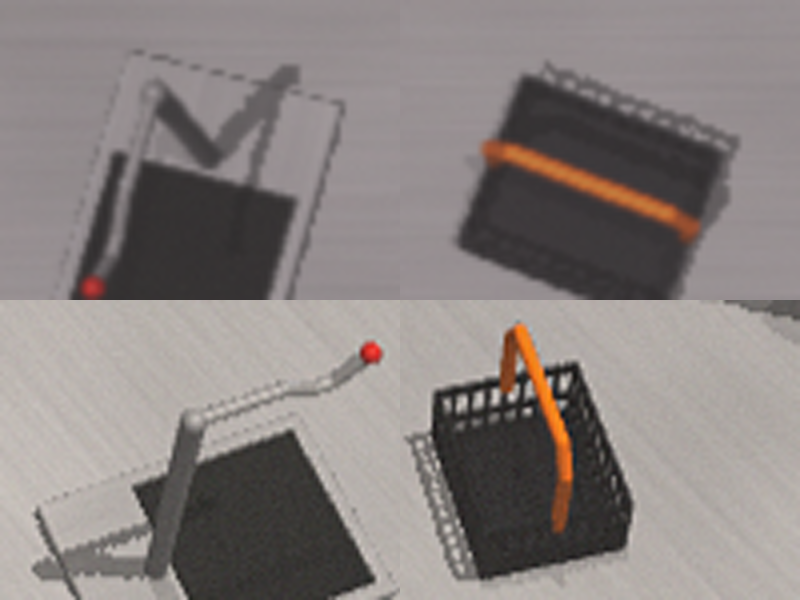

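Run:
```python
from h import *
def P(*a): print(*[np.round(x,4) if not isinstance(x,str) else x for x in a])
P("ball tri",*tri("top0",(198.2,302),"scene0",(442.4,292.6)))
P("post tri",*tri("top0",(210,262.6),"scene0",(397.9,308.9)))
ball=onz("top0",(198.2,302),.205);post=onz("top0",(210,262.6),.204)
P("ball/post",ball,post, onz("scene0",(442.4,292.6),.205),onz("scene0",(397.9,308.9),.2))
def cen(n,f,box):
    im=np.load(f"pics/{n}.npz")["im"].astype(int);x0,y0,x1,y1=box;s=im[y0:y1,x0:x1]
    m=f(s[...,0],s[...,1],s[...,2]); v,u=np.nonzero(m); return np.array([u.mean()+x0,v.mean()+y0]),len(u),np.c_[u+x0,v+y0]
org=lambda b,g,r_:(r_>120)&(g<0.7*r_)&(b<0.4*r_)
c,n,pts=cen("top0",org,(280,300,350,345)); P("handle top",c,n)
(cx,cy),(w,h),an=cv2.minAreaRect(pts.astype(np.float32)); P("rect",[cx,cy,w,h,an])
m=onz("top0",(cx,cy),.12); vx,vy,_,_=cv2.fitLine(pts.astype(np.float32),2,0,.01,.01).ravel()
q=onz("top0",(cx+10*vx,cy+10*vy),.12)-m; P("handle mid",m,"dir deg",np.degrees(np.arctan2(q[1],q[0])))
P("ends z",onz("scene0",(364.2,207.5),.12),onz("scene0",(376.2,234.6),.12), onz("top0",(292.6,315),.12),onz("top0",(333,330.6),.12))
red=lambda b,g,r_:(r_>120)&(g<0.35*r_)&(b<0.4*r_)
c,n,pts=cen("top0",red,(400,250,440,285)); P("cap top",c,n,onz("top0",c,.188))
c2,n2,pts2=cen("scene0",red,(245,145,285,185)); P("cap scene",c2,n2,pts2.min(0),pts2.max(0),onz("scene0",c2,.172)); P(*tri("top0",c,"scene0",c2))
for n,uv in (("jar",(282,208)),("mug",(148,285)),("daikon",(318,258))): P(n,onz("top0",uv,.06))
a=np.load("pics/top0.npz")["im"];b=np.load("pics/scene0.npz")["im"]
f=lambda im,x0,y0,w,h,s:cv2.resize(im[y0:y0+h,x0:x0+w],None,fx=s,fy=s,interpolation=cv2.INTER_CUBIC)
cv2.imwrite("pics/comp2.png",np.hstack([f(a,375,240,80,80,5),f(b,230,145,80,80,5)]))
```

```text
ball tri [0.4895 0.2999 0.2063] 0.5901
post tri [0.5916 0.2738 0.2035] 1.7283
ball/post [0.4895 0.3004 0.205 ] [0.591  0.2744 0.204 ] [0.489  0.2993 0.205 ] [0.5906 0.2719 0.2   ]
handle top [312.8299 321.4966] 147
rect [312.848  321.5954  44.3698   3.8052  21.0375]
handle mid [0.4485 0.012  0.12  ] dir deg -111.2593
ends z [ 0.4333 -0.0309  0.12  ] [0.4627 0.0539 0.12  ] [0.4661 0.0656 0.12  ] [ 0.4246 -0.0411  0.12  ]
cap top [419.275  265.4375] 240 [ 0.5857 -0.2634  0.188 ]
cap scene [263.3096 161.6695] 239 [253 154] [272 173] [ 0.5817 -0.2742  0.172 ]
[ 0.5868 -0.2644  0.1836] 0.4843
jar [0.7795 0.1002 0.06  ]
mug [0.5575 0.4702 0.06  ]
daikon [ 0.6333 -0.0023  0.06  ]
```

View pics/comp2.png

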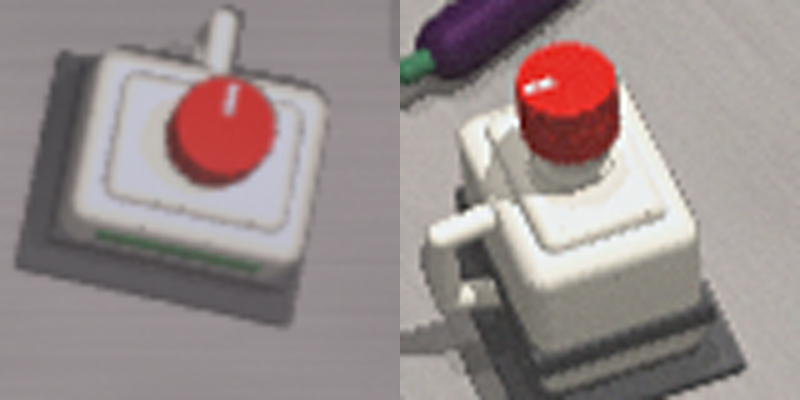

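The composites agree with the stated sizes: ball to post measures 105 mm, and the handle and cap triangulate to their known heights. The last crop shows the cap's pointer pointing towards the jug grip at its far side. In the 5x top crop the pointer runs from about (229,110) to (233,87). I'll move to above the handle's -y side, off the middle so the fingers clear the hook.

Run:
```python
from h import *
go(np.array([0.4385,-0.014,0.20]),-21)
```

```text
t 0.1 tcp [ 0.1839 -0.4647  0.4039] grasp [ 0.1838 -0.4644  0.2492] F [ 0.2 -0.3  0.1] T [-0.05 -0.06  0.01] w 0.0856
[[0.368, -0.93, -0.001], [-0.93, -0.368, 0.002], [-0.002, -0.0, -1.0]] q [-1.19  0.24  0.    1.34  0.    1.57]
world d [254.7 450.4 -49.2] tool shift (current axes) [-325.  -402.6   49.8] rotvec tool [-0.001  0.002 -0.827]
```

```bash
python3 -m jog '[[-32,-40,0,0,0,0,50],[-32,-40,0,0,0,0,50],[-32,-40,0,0,0,0,50],[-32,-40,0,0,0,0,50],[-32,-40,0,0,0,0,50],[-32,-40,0,0,0,0,50],[-32,-40,0,0,0,0,50],[-32,-40,0,0,0,0,50],[-32,-40,0,0,0,0,50],[-32,-40,0,0,0,0,50]]' 40
python3 -m jog '[[0,0,0,0,0,-0.14,50],[0,0,0,0,0,-0.14,50],[0,0,0,0,0,-0.14,50],[0,0,0,0,0,-0.14,50],[0,0,0,0,0,-0.14,50],[0,0,0,0,0,-0.13,50],[0,0,0,0,0,0,50],[0,0,0,0,0,0,50],[0,0,0,0,0,0,50],[0,0,0,0,0,0,50]]'
python3 - <<'E'
from h import *
shot("wrist","w1")
go(np.array([0.4385,-0.014,0.20]),-21)
print(proj("w1",[.4485,.012,.12]),proj("w1",[.4485+.358*.045,.012+.934*.045,.12]),proj("w1",[.4485-.358*.045,.012-.934*.045,.12]))
E
```

```text
time_s: 1.1
tcp_pos: [0.4331, -0.031, 0.4006]
ee_rot: [-2.584, 1.786, 0.008]
ft_force: [1.3, -0.3, 0.4]
grip_width: 0.0426
time_s: 2.1
tcp_pos: [0.4348, -0.0225, 0.3964]
ee_rot: [-3.094, 0.526, 0.02]
ft_force: [-0.5, -0.3, 0.5]
grip_width: 0.0424
t 2.15 tcp [ 0.4348 -0.0225  0.3964] grasp [ 0.433  -0.0216  0.2417] F [0.2 0.1 0.9] T [-0.03 -0.01  0.04] w 0.043
[[0.944, -0.331, -0.012], [-0.33, -0.944, 0.006], [-0.013, -0.001, -1.0]] q [-0.05  0.12 -0.16  1.3   0.    1.85]
world d [  5.5   7.6 -41.7] tool shift (current axes) [ 3.2 -9.  41.7] rotvec tool [-0.001  0.013  0.03 ]
[324.05055163 182.46942279] [326.84210235 104.37670704] [321.56891806 251.89230766]
```

View pics/w1.png

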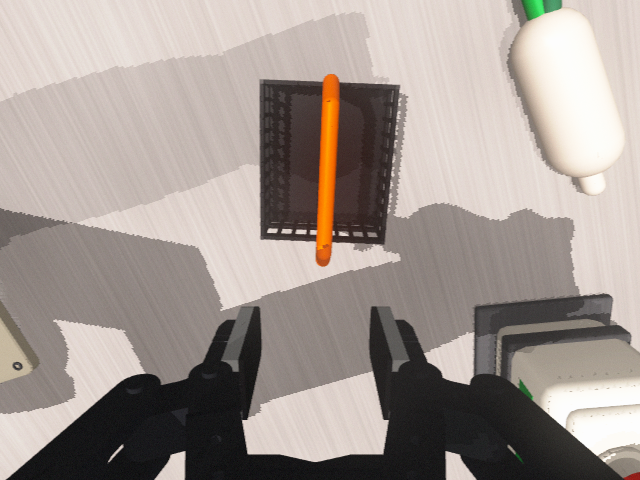

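The wrist view shows the handle at (331,100)–(324,250), within 2 mm of my prediction. I'll descend and grip.

```bash
python3 -m jog '[[5,-9,20,0,0.013,0.03,50],[0,0,30,0,0,0,50],[0,0,30,0,0,0,50],[0,0,25,0,0,0,50],[0,0,14,0,0,0,50],[0,0,0,0,0,0,50],[0,0,0,0,0,0,0],[0,0,0,0,0,0,0],[0,0,0,0,0,0,0],[0,0,0,0,0,0,0]]' 60
python3 - <<'E'
from h import *
go(np.array([0.4385,-0.014,0.12]),-21)
E
```

```text
time_s: 3.15
tcp_pos: [0.4449, -0.0156, 0.2776]
ee_rot: [-3.084, 0.584, -0.016]
ft_force: [0.5, -0.0, -1.4]
grip_width: 0.0077
t 3.15 tcp [ 0.4449 -0.0156  0.2776] grasp [ 0.4465 -0.0155  0.1229] F [ 0.5 -0.  -1.4] T [-0.01  0.02  0.01] w 0.0077
[[0.931, -0.366, 0.01], [-0.366, -0.931, 0.0], [0.009, -0.004, -1.0]] q [-0.04  0.23 -0.36  0.97  0.    1.91]
world d [-8.   1.5 -2.9] tool shift (current axes) [-8.   1.5  2.8] rotvec tool [-0.004 -0.009 -0.008]
```

```bash
python3 -m jog '[[0,0,0,0,0,0,0],[0,0,0,0,0,0,0],[0,0,0,0,0,0,0],[0,0,-5,0,0,0,0],[0,0,-5,0,0,0,0],[0,0,-5,0,0,0,0],[0,0,-5,0,0,0,0],[0,0,-5,0,0,0,0],[0,0,-5,0,0,0,0],[0,0,0,0,0,0,0]]' 60
python3 - <<'E'
from h import *
go(np.array([0.4385,-0.014,0.12]),-21)
shot("wrist","w2")
E
```

```text
time_s: 4.15
tcp_pos: [0.445, -0.0156, 0.3119]
ee_rot: [-3.084, 0.584, -0.021]
ft_force: [0.2, -0.3, -2.5]
grip_width: 0.0078
t 4.15 tcp [ 0.445  -0.0156  0.3119] grasp [ 0.4471 -0.0156  0.1572] F [ 0.2 -0.3 -2.5] T [-0.01  0.02 -0.01] w 0.0078
[[0.931, -0.366, 0.014], [-0.366, -0.931, 0.0], [0.013, -0.005, -1.0]] q [-0.04  0.19 -0.31  1.06  0.    1.91]
world d [ -8.6   1.6 -37.2] tool shift (current axes) [-9.1  1.8 37. ] rotvec tool [-0.005 -0.013 -0.008]
```

View pics/w2.png

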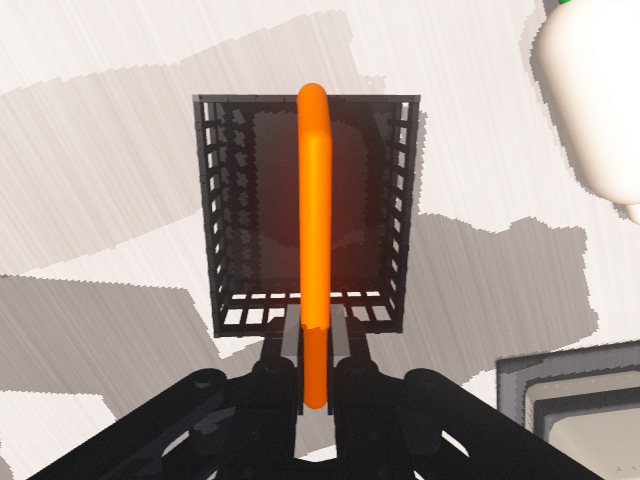

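The picture shows the bar between the pads, with the basket lifted and level. Its bend is at about (315,138) and its rim edges at rows 100 and 332. From these I'll get the distance from grip to bar middle.

Run:
```python
from h import *
o,M=st(); g=o["tcp_pos"]+M[:,2]*r.grasp_offset
f=lambda n,uv,z:np.round(M.T@(onz(n,uv,z)-g)*1000,1)
zb=.154
print("bend",f("w2",(315,138),zb),"rims",f("w2",(307,100),zb-.065),f("w2",(310,330),zb-.065),f("w2",(200,100),zb-.065),f("w2",(418,100),zb-.065))
hy=np.deg2rad(-14.5); ex=np.array([np.cos(hy),np.sin(hy),0]); ey=np.array([-ex[1],ex[0],0]); seat=np.array([.5137,.2935,.185])
for s in (-.09,0): print(seat+ex*s-ey*.026)
```

```text
t 4.2 tcp [ 0.4449 -0.0156  0.3115] grasp [ 0.4469 -0.0156  0.1568] F [ 0.3 -0.1 -1.3] T [-0.05  0.02 -0.02] w 0.0079
[[0.931, -0.366, 0.013], [-0.366, -0.931, 0.0], [0.012, -0.005, -1.0]] q [-0.04  0.19 -0.31  1.05  0.    1.91]
bend [ -0.2 -72.9   3.2] rims [ -3.7 -84.   68.2] [-2.9 33.2 67.6] [-51.4 -84.   67.6] [ 46.  -84.   68.8]
[0.42005683 0.29086236 0.185     ]
[0.50719012 0.26832816 0.185     ]
```

Run:
```python
from h import *
go(np.array([0.41,0.291,0.233]),-14.5)
```

```text
t 4.2 tcp [ 0.4449 -0.0156  0.3115] grasp [ 0.4469 -0.0156  0.1568] F [ 0.3 -0.1 -1.3] T [-0.05  0.02 -0.02] w 0.0079
[[0.931, -0.366, 0.013], [-0.366, -0.931, 0.0], [0.012, -0.005, -1.0]] q [-0.04  0.19 -0.31  1.05  0.    1.91]
world d [-36.9 306.6  76.2] tool shift (current axes) [-145.6 -272.3  -76.6] rotvec tool [-0.004 -0.012 -0.121]
```

```bash
python3 -m jog '[[0,-5,-20,0,0,0,0],[-4,-15,-30,0,0,0,0],[-12,-24,-27,0,0,0,0],[-18,-32,0,0,0,0,0],[-20,-36,0,0,0,0,0],[-20,-36,0,0,0,0,0],[-20,-36,0,0,0,0,0],[-18,-32,0,0,0,0,0],[-14,-26,0,0,0,0,0],[-8,-14,0,0,0,0,0]]' 60
python3 - <<'E'
from h import *
go(np.array([0.41,0.291,0.233]),-14.5)
E
```

```text
time_s: 5.2
tcp_pos: [0.4125, 0.2805, 0.3892]
ee_rot: [-3.082, 0.597, -0.016]
ft_force: [0.5, -0.2, -1.8]
grip_width: 0.0078
t 5.2 tcp [0.4125 0.2805 0.3892] grasp [0.4141 0.2805 0.2345] F [ 0.5 -0.2 -1.8] T [-0.06  0.05 -0.02] w 0.0078
[[0.928, -0.373, 0.01], [-0.373, -0.928, 0.001], [0.009, -0.004, -1.0]] q [ 0.6   0.24 -0.03  1.29 -0.01  2.55]
world d [-4.1 10.5 -1.5] tool shift (current axes) [-7.7 -8.2  1.4] rotvec tool [-0.004 -0.01  -0.129]
```

```bash
python3 -m jog '[[-7,-8,0,-0.004,-0.01,-0.04,0],[0,0,0,0,0,-0.045,0],[0,0,0,0,0,-0.045,0],[0,0,0,0,0,0,0],[0,0,0,0,0,0,0],[0,0,0,0,0,0,0],[0,0,0,0,0,0,0],[0,0,0,0,0,0,0],[0,0,0,0,0,0,0],[0,0,0,0,0,0,0]]' 60
python3 - <<'E'
from h import *
shot("wrist","w3");go(np.array([0.5072,0.2683,0.230]),-14.5)
print(proj("w3",[.4893,.2998,.205]))
E
```

```text
time_s: 6.2
tcp_pos: [0.4077, 0.2916, 0.387]
ee_rot: [3.115, -0.377, -0.01]
ft_force: [1.1, 0.6, -1.0]
grip_width: 0.0082
t 6.25 tcp [0.4077 0.2917 0.387 ] grasp [0.4067 0.2912 0.2323] F [ 0.1  0.4 -1.6] T [-0.04  0.03 -0.01] w 0.008
[[0.971, -0.239, -0.007], [-0.239, -0.971, -0.003], [-0.006, 0.004, -1.0]] q [ 0.62  0.25 -0.02  1.3   0.    2.43]
world d [100.5 -22.9  -2.3] tool shift (current axes) [103.1  -1.7   1.7] rotvec tool [0.004 0.006 0.012]
[514.81443325 249.23693154]
```

View pics/w3.png

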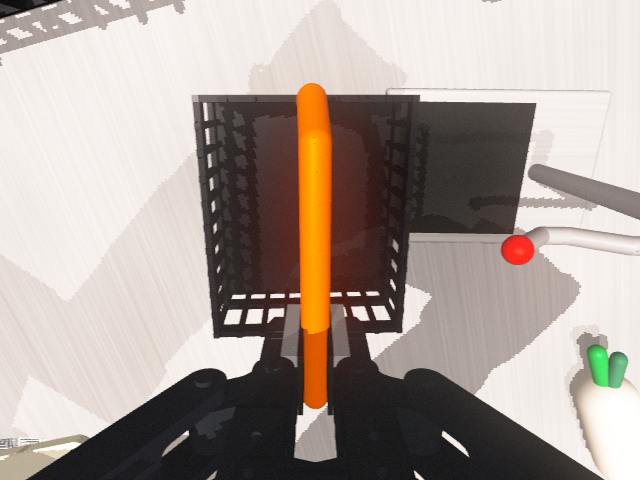

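The red ball appears at (517,250), 2 px from my prediction, and the base plate is parallel to the tool. I'll thread the handle over the tip.

```bash
python3 -m jog '[[8,-1,0,0.004,0.006,0.012,0],[14,0,0,0,0,0,0],[15,0,0,0,0,0,0],[15,0,0,0,0,0,0],[15,0,0,0,0,0,0],[14,0,0,0,0,0,0],[10,0,0,0,0,0,0],[6,0,0,0,0,0,0],[3,0,0,0,0,0,0],[0,0,0,0,0,0,0]]' 60
python3 - <<'E'
from h import *
go(np.array([0.5072,0.2683,0.200]),-14.5)
shot("scene","s4")
a=np.load("pics/s4.npz")["im"];shot("wrist","w4");b=np.load("pics/w4.npz")["im"]
cv2.imwrite("pics/c4.png",np.hstack([cv2.resize(a[250:370,340:500],(533,400),interpolation=cv2.INTER_CUBIC),cv2.resize(b[:,200:520],(267,400))]))
E
```

```text
time_s: 7.25
tcp_pos: [0.5166, 0.2638, 0.3858]
ee_rot: [3.115, -0.403, 0.003]
ft_force: [-0.3, -0.4, -1.4]
grip_width: 0.0077
t 7.25 tcp [0.5166 0.2638 0.3858] grasp [0.5169 0.2637 0.2311] F [-0.3 -0.4 -1.4] T [-0.06  0.01 -0.04] w 0.0077
[[0.967, -0.255, 0.002], [-0.255, -0.967, -0.001], [0.002, 0.0, -1.0]] q [ 0.47  0.41  0.19  1.35 -0.    2.3 ]
world d [ -9.7   4.6 -31.1] tool shift (current axes) [-10.6  -2.   31.1] rotvec tool [ 0.    -0.002 -0.005]
```

View pics/c4.png

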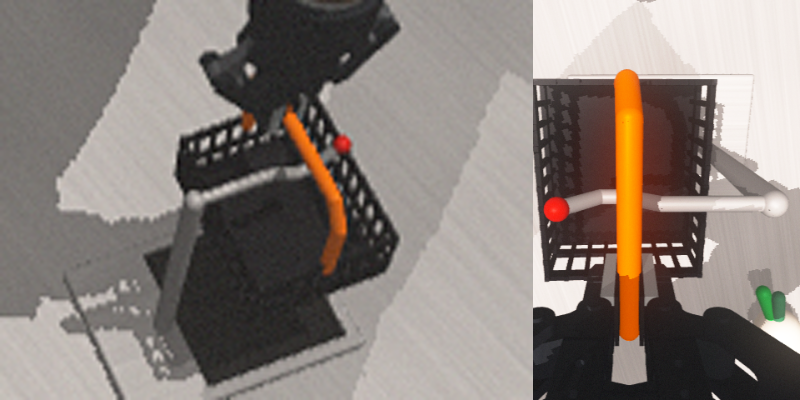

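The bar is over the rod: the ball is on the near side and the post beyond the far side. It overshot by 10 mm, so I'll correct and lower.

```bash
python3 -m jog '[[-10,-2,0,0,0,-0.005,0],[0,0,0,0,0,0,0],[0,0,0,0,0,0,0],[0,0,8,0,0,0,0],[0,0,8,0,0,0,0],[0,0,6,0,0,0,0],[0,0,4,0,0,0,0],[0,0,0,0,0,0,0],[0,0,0,0,0,0,0],[0,0,0,0,0,0,0]]' 60
python3 - <<'E'
from h import *
go(np.array([0.5072,0.2683,0.197]),-14.5)
E
```

```text
time_s: 8.35
tcp_pos: [0.5039, 0.2697, 0.3573]
ee_rot: [3.116, -0.39, 0.001]
ft_force: [-0.0, 0.5, -1.5]
grip_width: 0.0077
t 8.35 tcp [0.5039 0.2697 0.3573] grasp [0.504  0.2695 0.2026] F [-0.   0.5 -1.5] T [ 0.   -0.01 -0.08] w 0.0077
[[0.969, -0.246, 0.0], [-0.246, -0.969, -0.001], [0.001, 0.001, -1.0]] q [ 0.49  0.41  0.11  1.28 -0.    2.31]
world d [ 3.2 -1.2 -5.6] tool shift (current axes) [3.4 0.4 5.6] rotvec tool [ 0.001 -0.001  0.004]
```

```bash
python3 -m jog '[[3,0,2,0,0,0,0],[0,0,2,0,0,0,0],[0,0,2,0,0,0,0],[0,0,0,0,0,0,0],[0,0,0,0,0,0,0],[0,0,0,0,0,0,0],[0,0,0,0,0,0,0],[0,0,0,0,0,0,0],[0,0,0,0,0,0,0],[0,0,0,0,0,0,0]]' 60
python3 - <<'E'
from h import *
go(np.array([0.5072,0.2683,0.197]),-14.5)
E
```

```text
time_s: 9.35
tcp_pos: [0.5075, 0.269, 0.3518]
ee_rot: [-3.117, 0.39, -0.003]
ft_force: [-0.2, -0.4, -1.6]
grip_width: 0.0079
t 9.35 tcp [0.5075 0.269  0.3518] grasp [0.5078 0.269  0.1971] F [-0.2 -0.4 -1.6] T [-0.07  0.01  0.03] w 0.0079
[[0.969, -0.246, 0.002], [-0.246, -0.969, -0.0], [0.002, -0.0, -1.0]] q [ 0.49  0.41  0.11  1.27 -0.    2.31]
world d [-0.6 -0.7 -0.1] tool shift (current axes) [-0.4  0.8  0.1] rotvec tool [-0.    -0.002  0.004]
```

```bash
python3 -m jog '[[0,0,1.5,0,0,0,0],[0,0,1.5,0,0,0,0],[0,0,0,0,0,0,0],[0,0,0,0,0,0,0],[0,0,0,0,0,0,0],[0,0,0,0,0,0,0],[0,0,0,0,0,0,0],[0,0,0,0,0,0,0],[0,0,0,0,0,0,0],[0,0,0,0,0,0,0]]' 60
python3 - <<'E'
from h import *
st()
E
```

```text
time_s: 10.35
tcp_pos: [0.5075, 0.269, 0.3486]
ee_rot: [-3.117, 0.39, -0.004]
ft_force: [0.2, -0.5, -0.7]
grip_width: 0.0077
t 10.35 tcp [0.5075 0.269  0.3486] grasp [0.5079 0.269  0.1939] F [ 0.2 -0.5 -0.7] T [-0.05  0.   -0.01] w 0.0077
[[0.969, -0.246, 0.002], [-0.246, -0.969, -0.0], [0.002, -0.0, -1.0]] q [ 0.49  0.41  0.1   1.26 -0.    2.31]
```

```bash
python3 -m jog '[[0,0,1,0,0,0,0],[0,0,1,0,0,0,0],[0,0,0.5,0,0,0,0],[0,0,0,0,0,0,0],[0,0,0,0,0,0,0],[0,0,0,0,0,0,0],[0,0,0,0,0,0,0],[0,0,0,0,0,0,0],[0,0,0,0,0,0,0],[0,0,0,0,0,0,0]]' 60
python3 - <<'E'
from h import *
st()
E
```

```text
time_s: 11.35
tcp_pos: [0.5073, 0.2689, 0.348]
ee_rot: [-3.116, 0.39, -0.006]
ft_force: [-0.6, -0.8, 2.3]
grip_width: 0.0078
t 11.35 tcp [0.5073 0.2689 0.348 ] grasp [0.5079 0.269  0.1933] F [-0.6 -0.8  2.3] T [-0.13  0.18  0.03] w 0.0078
[[0.969, -0.246, 0.004], [-0.246, -0.969, 0.001], [0.004, -0.002, -1.0]] q [ 0.49  0.41  0.1   1.25 -0.    2.31]
```

It is in contact: the force flipped from -1.5 to +2.3 N. I'll release and check.

```bash
python3 -m jog '[[0,0,0,0,0,0,5],[0,0,0,0,0,0,12],[0,0,0,0,0,0,18],[0,0,0,0,0,0,24],[0,0,0,0,0,0,30],[0,0,0,0,0,0,35],[0,0,0,0,0,0,35],[0,0,0,0,0,0,35],[0,0,0,0,0,0,35],[0,0,0,0,0,0,35]]'
python3 - <<'E'
from h import *
st()
shot("scene","s5");shot("wrist","w5")
a=np.load("pics/s5.npz")["im"];b=np.load("pics/w5.npz")["im"]
cv2.imwrite("pics/c5.png",np.hstack([cv2.resize(a[250:370,340:500],(533,400),interpolation=cv2.INTER_CUBIC),cv2.resize(b[:,200:520],(267,400))]))
E
```

```text
time_s: 12.35
tcp_pos: [0.5078, 0.2692, 0.347]
ee_rot: [-3.116, 0.39, -0.007]
ft_force: [-0.2, -0.3, 0.7]
grip_width: 0.03
t 12.35 tcp [0.5078 0.2692 0.347 ] grasp [0.5085 0.2694 0.1923] F [-0.2 -0.3  0.7] T [ 0.07  0.04 -0.  ] w 0.03
[[0.969, -0.246, 0.004], [-0.246, -0.969, 0.001], [0.004, -0.002, -1.0]] q [ 0.49  0.42  0.1   1.25 -0.    2.31]
```

View pics/c5.png

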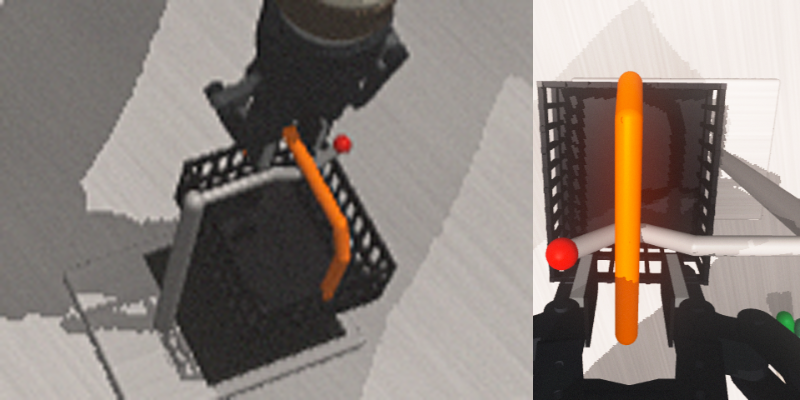

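The bar rests across the hook's rod and the fingers are clear on both sides. I'll lift straight up, then move across to the jug.

```bash
python3 -m jog '[[0,0,-4,0,0,0,35],[0,0,-8,0,0,0,35],[0,0,-12,0,0,0,35],[0,0,-16,0,0,0,35],[0,0,-20,0,0,0,60],[0,0,-20,0,0,0,100],[0,0,-14,0,0,0,100],[0,0,-6,0,0,0,100],[0,0,0,0,0,0,100],[0,0,0,0,0,0,100]]'
python3 - <<'E'
from h import *
go(np.array([0.586,-0.264,0.27]),-14.5)
E
```

```text
time_s: 13.45
tcp_pos: [0.507, 0.2689, 0.4584]
ee_rot: [-3.112, 0.389, -0.015]
ft_force: [-0.3, 0.7, 0.6]
grip_width: 0.085
t 13.45 tcp [0.507  0.2689 0.4584] grasp [0.5086 0.2695 0.3037] F [-0.3  0.7  0.6] T [0.03 0.02 0.01] w 0.085
[[0.969, -0.246, 0.01], [-0.246, -0.969, 0.004], [0.009, -0.007, -1.0]] q [ 0.49  0.37  0.33  1.51 -0.    2.31]
world d [  77.4 -533.5  -33.7] tool shift (current axes) [206.1 498.3  32.2] rotvec tool [-0.007 -0.009  0.004]
```

```bash
python3 -m jog '[[8,20,0,-0.007,-0.009,0.004,100],[16,40,0,0,0,0,100],[19,46,0,0,0,0,100],[19,46,0,0,0,0,100],[19,46,0,0,0,0,100],[19,46,0,0,0,0,100],[19,46,0,0,0,0,100],[19,46,0,0,0,0,100],[19,46,0,0,0,0,100],[19,46,0,0,0,0,100]]'
python3 -m jog '[[14,40,0,0,0,0,100],[12,40,0,0,0,0,100],[10,40,0,0,0,0,100],[6,25,0,0,0,0,100],[0,10,0,0,0,0,100],[0,0,0,0,0,0,100],[0,0,0,0,0,0,100],[0,0,0,0,0,0,100],[0,0,0,0,0,0,100],[0,0,0,0,0,0,100]]'
python3 - <<'E'
from h import *
go(np.array([0.586,-0.264,0.21]),-14.5)
shot("wrist","w6"); shot("scene","s6"); shot("top","t6")
red=lambda s:(s[...,2]>120)&(s[...,1]<.35*s[...,2])&(s[...,0]<.4*s[...,2])
im=np.load("pics/w6.npz")["im"].astype(int);v,u=np.nonzero(red(im));print(u.mean(),v.mean(),len(u),u.min(),u.max(),v.min(),v.max())
print(proj("w6",[.586,-.264,.188]))
a=np.load("pics/s6.npz")["im"];b=np.load("pics/w6.npz")["im"]
cv2.imwrite("pics/c6.png",np.hstack([cv2.resize(a[230:350,360:480],(400,400),interpolation=cv2.INTER_CUBIC),cv2.resize(b,(400,400))]))
E
```

```text
time_s: 14.45
tcp_pos: [0.5718, -0.1899, 0.4477]
ee_rot: [3.118, -0.373, -0.026]
ft_force: [1.6, 0.3, 1.3]
grip_width: 0.0851
time_s: 15.45
tcp_pos: [0.5748, -0.3592, 0.4372]
ee_rot: [-3.112, 0.378, 0.048]
ft_force: [-0.4, -0.1, -0.3]
grip_width: 0.0855
t 15.45 tcp [ 0.5748 -0.3592  0.4372] grasp [ 0.5701 -0.3577  0.2826] F [-0.4 -0.1 -0.3] T [-0.02 -0.05 -0.02] w 0.0855
[[0.97, -0.24, -0.03], [-0.239, -0.971, 0.01], [-0.031, -0.002, -1.0]] q [-0.56  0.64  0.7   1.66 -0.01  1.26]
world d [ 15.9  93.7 -72.6] tool shift (current axes) [ -4.8 -94.6  73. ] rotvec tool [-0.002  0.031  0.011]
316.2850779510022 94.38938381588716 5388 262 364 38 135
[307.71522152  77.83593526]
```

View pics/c6.png

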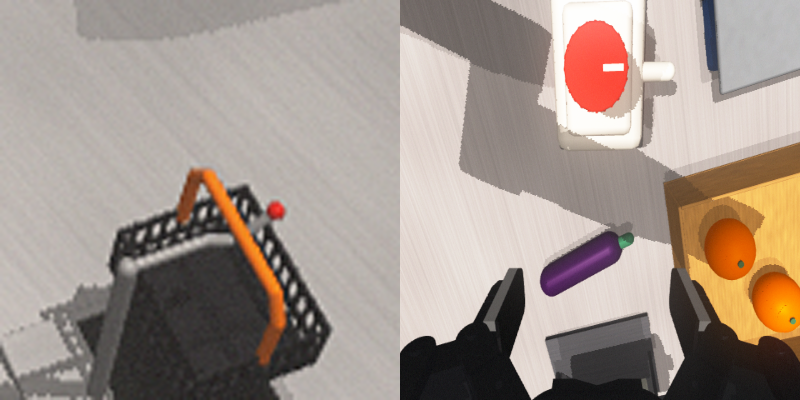

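The basket hangs on the hook, free of the gripper. In the wrist view the cap sits at about (314,79) with the pointer along the tool's +x. I'll refine the cap centre.

Run:
```python
from h import *
im=np.load("pics/w6.npz")["im"].astype(int)[:200,200:420]
m=((im[...,2]>90)&(im[...,1]<.62*im[...,2])&(im[...,0]<.62*im[...,2])).astype(np.uint8)
cs,_=cv2.findContours(m,cv2.RETR_EXTERNAL,cv2.CHAIN_APPROX_NONE);c=max(cs,key=cv2.contourArea)
e=cv2.fitEllipse(c);print(e)
uv=np.array(e[0])+[200,0];p=onz("w6",uv,.188);print(p)
print("edges",onz("w6",uv+[e[1][0]/2,0],.188),onz("w6",uv-[e[1][0]/2,0],.188), "cam",np.load("pics/w6.npz")["T"][:3,3])
go(np.array([p[0],p[1],.22]),-14.5)
```

```text
((113.27096557617188, 79.20426177978516), (101.7597427368164, 109.49441528320312), 178.88905334472656)
[ 0.58854309 -0.26528921  0.188     ]
edges [ 0.61316475 -0.27142089  0.188     ] [ 0.56374013 -0.25911238  0.188     ] cam [ 0.5934887  -0.2777051   0.40741439]
t 15.6 tcp [ 0.5747 -0.3597  0.4372] grasp [ 0.5701 -0.3583  0.2826] F [ 1.2  0.2 -1.1] T [-0.06 -0.03 -0.01] w 0.0851
[[0.97, -0.24, -0.03], [-0.24, -0.971, 0.009], [-0.031, -0.002, -1.0]] q [-0.56  0.64  0.7   1.66 -0.01  1.26]
world d [ 18.5  93.  -62.6] tool shift (current axes) [ -2.5 -94.6  62.9] rotvec tool [-0.002  0.031  0.011]
```

```bash
python3 -m jog '[[0,-10,0,0,0.031,0.011,100],[-1,-20,0,0,0,0,100],[-1,-25,0,0,0,0,100],[-1,-22,0,0,0,0,100],[-1,-12,5,0,0,0,100],[0,-6,15,0,0,0,100],[0,0,15,0,0,0,100],[0,0,10,0,0,0,100],[0,0,0,0,0,0,100],[0,0,0,0,0,0,100]]'
python3 - <<'E'
from h import *
go(np.array([.5877,-.265,.173]),-14.5)
E
```

```text
time_s: 16.6
tcp_pos: [0.5957, -0.2567, 0.3915]
ee_rot: [-3.116, 0.389, 0.001]
ft_force: [0.1, 0.5, -0.3]
grip_width: 0.0853
t 16.6 tcp [ 0.5957 -0.2567  0.3915] grasp [ 0.5956 -0.2564  0.2368] F [ 0.1  0.5 -0.3] T [-0.04  0.08  0.03] w 0.0853
[[0.969, -0.246, -0.001], [-0.246, -0.969, 0.002], [-0.001, -0.001, -1.0]] q [-0.41  0.55  0.44  1.46  0.    1.41]
world d [ -7.9  -8.6 -63.8] tool shift (current axes) [-5.4 10.3 63.8] rotvec tool [-0.001  0.001  0.004]
```

```bash
python3 -m jog '[[-5,10,0,0,0,0,100],[0,0,0,0,0,0,100],[0,0,0,0,0,0,100],[0,0,8,0,0,0,100],[0,0,10,0,0,0,100],[0,0,10,0,0,0,100],[0,0,5,0,0,0,100],[0,0,0,0,0,0,100],[0,0,0,0,0,0,100],[0,0,0,0,0,0,100]]'
python3 - <<'E'
from h import *
go(np.array([.5877,-.265,.173]),-14.5)
E
```

```text
time_s: 17.6
tcp_pos: [0.5875, -0.2672, 0.3564]
ee_rot: [-3.116, 0.393, -0.0]
ft_force: [-0.4, 0.3, 0.1]
grip_width: 0.0855
t 17.6 tcp [ 0.5875 -0.2672  0.3564] grasp [ 0.5875 -0.2671  0.2017] F [-0.4  0.3  0.1] T [ 0.02 -0.03  0.  ] w 0.0855
[[0.969, -0.248, 0.0], [-0.248, -0.969, 0.001], [0.0, -0.001, -1.0]] q [-0.43  0.56  0.35  1.37  0.    1.39]
world d [  0.2   2.1 -28.7] tool shift (current axes) [-0.4 -2.  28.7] rotvec tool [-0.001 -0.     0.002]
```

```bash
python3 -m jog '[[0,-2,5,0,0,0,100],[0,0,10,0,0,0,100],[0,0,9,0,0,0,100],[0,0,4,0,0,0,100],[0,0,0,0,0,0,100],[0,0,0,0,0,0,50],[0,0,0,0,0,0,30],[0,0,0,0,0,0,30],[0,0,0,0,0,0,30],[0,0,0,0,0,0,30]]' 80
python3 - <<'E'
from h import *
go(np.array([.5877,-.265,.173]),-14.5)
shot("wrist","w7")
E
```

```text
time_s: 18.6
tcp_pos: [0.5882, -0.2649, 0.3267]
ee_rot: [-3.116, 0.392, -0.002]
ft_force: [0.5, 0.3, -1.7]
grip_width: 0.0501
t 18.6 tcp [ 0.5882 -0.2649  0.3267] grasp [ 0.5884 -0.2648  0.172 ] F [ 0.5  0.3 -1.7] T [ 0.03 -0.    0.03] w 0.0501
[[0.969, -0.248, 0.001], [-0.248, -0.969, 0.001], [0.001, -0.001, -1.0]] q [-0.42  0.57  0.3   1.3   0.    1.4 ]
world d [-0.7 -0.2  1. ] tool shift (current axes) [-0.7  0.3 -1. ] rotvec tool [-0.001 -0.001  0.002]
```

View pics/w7.png

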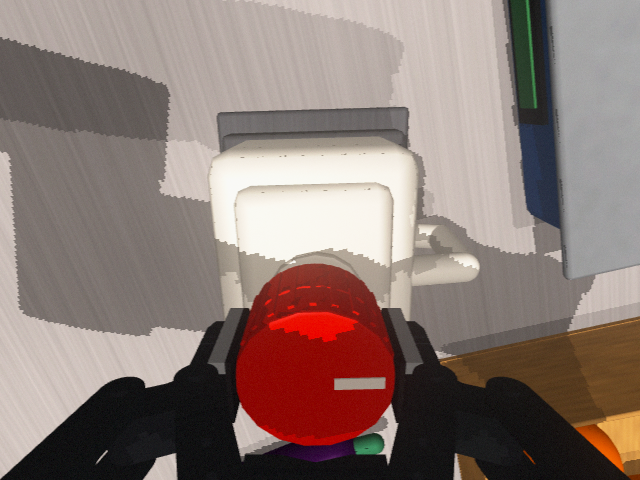

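The wrist view shows the cap squarely between the pads (235–395 px) at a width of 50 mm. Now I'll press.

```bash
python3 -m jog '[[0,0,2,0,0,0,30],[0,0,2,0,0,0,30],[0,0,2,0,0,0,30],[0,0,1,0,0,0,30],[0,0,0,0,0,0,30],[0,0,0,0,0,0,30],[0,0,0,0,0,0,30],[0,0,0,0,0,0,30],[0,0,0,0,0,0,30],[0,0,0,0,0,0,30]]' 80
python3 - <<'E'
from h import *
st()
E
```

```text
time_s: 19.65
tcp_pos: [0.5875, -0.2646, 0.3254]
ee_rot: [3.116, -0.393, 0.011]
ft_force: [-1.9, 0.3, 4.0]
grip_width: 0.0503
t 19.65 tcp [ 0.5875 -0.2646  0.3254] grasp [ 0.5885 -0.2649  0.1707] F [-1.9  0.3  4. ] T [0.19 0.44 0.01] w 0.0503
[[0.969, -0.248, 0.007], [-0.248, -0.969, -0.002], [0.007, 0.0, -1.0]] q [-0.42  0.57  0.29  1.28  0.    1.4 ]
```

It creeps back when the rows hold still, so I'll press in every row.

```bash
python3 -m jog '[[0,0,3,0,0,0,30],[0,0,3,0,0,0,30],[0,0,3,0,0,0,30],[0,0,3,0,0,0,30],[0,0,3,0,0,0,30],[0,0,3,0,0,0,30],[0,0,3,0,0,0,30],[0,0,3,0,0,0,30],[0,0,3,0,0,0,30],[0,0,3,0,0,0,30]]' 80
python3 - <<'E'
from h import *
st()
E
```

```text
time_s: 20.65
tcp_pos: [0.5853, -0.2636, 0.3178]
ee_rot: [3.11, -0.392, 0.037]
ft_force: [-7.1, 3.7, 16.9]
grip_width: 0.0504
t 20.65 tcp [ 0.5853 -0.2636  0.3178] grasp [ 0.5888 -0.265   0.1631] F [-7.1  3.7 16.9] T [ 0.64  1.52 -0.03] w 0.0504
[[0.968, -0.248, 0.022], [-0.248, -0.969, -0.009], [0.024, 0.003, -1.0]] q [-0.42  0.56  0.25  1.24  0.    1.4 ]
```

It has bottomed out at 8.9 mm. I'll twist anticlockwise (tool z negative) while keeping it pressed, a little lighter.

```bash
python3 -m jog '[[0.5,0,2.2,0,-0.01,-0.06,30],[0.5,0,2.2,0,-0.005,-0.1,30],[0,0,2.2,0,0,-0.1,30],[0,0,2.2,0,0,-0.1,30],[0,0,2.2,0,0,-0.1,30],[0,0,2.2,0,0,-0.1,30],[0,0,2.2,0,0,-0.1,30],[0,0,2.2,0,0,-0.1,30],[0,0,2.2,0,0,-0.1,30],[0,0,2.2,0,0,-0.08,30]]' 80
python3 - <<'E'
from h import *
o,M=st();print("yaw",np.degrees(np.arctan2(M[1,0],M[0,0])))
E
```

```text
time_s: 21.65
tcp_pos: [0.5852, -0.2626, 0.3177]
ee_rot: [2.916, 1.108, 0.03]
ft_force: [-3.9, 2.9, 13.1]
grip_width: 0.0501
t 21.65 tcp [ 0.5852 -0.2626  0.3177] grasp [ 0.5892 -0.2647  0.1631] F [-3.9  2.9 13.1] T [ 0.46  1.21 -0.16] w 0.0501
[[0.747, 0.664, 0.026], [0.664, -0.747, -0.014], [0.01, 0.028, -1.0]] q [-0.42  0.55  0.24  1.23 -0.    0.42]
yaw 41.6315740396566
```

```bash
python3 -m jog '[[0,0,2,0,0,-0.07,30],[0,0,2,0,0,-0.07,30],[0,0,2,0,0,-0.07,30],[0,0,2,0,0,-0.05,30],[0,0,2,0,0,-0.02,30],[0,0,2,0,0,0,30],[0,0,2,0,0,0,30],[0,0,2,0,0,0,30],[0,0,2,0,0,0,30],[0,0,2,0,0,0,30]]' 80
python3 - <<'E'
from h import *
o,M=st();print("yaw",np.degrees(np.arctan2(M[1,0],M[0,0])))
shot("wrist","w8")
# pointer angle in world: white-ish elongated blob inside cap region
for n in("w7","w8"):
    im=np.load(f"pics/{n}.npz")["im"].astype(int)
    s=im[345:435,250:390]
    m=(s[...,1]>110)&(abs(s[...,2]-s[...,1])<40)&(s[...,2]>110)
    v,u=np.nonzero(m);pts=np.c_[u+250,v+345].astype(np.float32);print(len(u),pts.mean(0),cv2.fitLine(pts,2,0,.01,.01).ravel()[:2] if len(u) else 0)
E
```

```text
time_s: 22.65
tcp_pos: [0.5831, -0.2619, 0.3177]
ee_rot: [2.711, 1.512, 0.039]
ft_force: [-5.6, 3.2, 13.4]
grip_width: 0.05
t 22.65 tcp [ 0.5831 -0.2619  0.3177] grasp [ 0.5893 -0.265   0.1631] F [-5.6  3.2 13.4] T [ 0.6   1.23 -0.09] w 0.05
[[0.526, 0.85, 0.04], [0.851, -0.525, -0.02], [0.004, 0.045, -0.999]] q [-0.42  0.54  0.23  1.21 -0.    0.13]
yaw 58.28445774497937
1041 [351.25168 403.8655 ] [ 0.9834275  -0.18130165]
749 [363.753   395.61548] [0.45827  0.888813]
```

```bash
python3 - <<'E'
from h import *
go(np.array([.5880,-.2649,.200]),58.3)
E
python3 -m jog '[[0,0.2,-3,0,0,0,30],[0,0.2,-4,0,0,0,30],[0,0.2,-4,0,0,0,30],[0,0.2,-4,0,0,0,30],[0,0.2,-4,0,0,0,30],[0,0.2,-4,0,0,0,30],[0,0.2,-4,0,0,0,30],[0,0.2,-4,0,0,0,30],[0,0,-4,0,0,0,30],[0,0,0,0,0,0,30]]' 80
python3 - <<'E'
from h import *
go(np.array([.5880,-.2649,.272]),58.3)
shot("wrist","w9")
E
```

```text
t 22.7 tcp [ 0.5831 -0.2619  0.3177] grasp [ 0.5893 -0.265   0.1632] F [-6.   2.3 12.8] T [ 0.51  1.23 -0.09] w 0.0501
[[0.526, 0.85, 0.04], [0.851, -0.525, -0.02], [0.004, 0.045, -0.999]] q [-0.42  0.54  0.23  1.21 -0.    0.13]
world d [-1.3  0.1 36.8] tool shift (current axes) [ -0.5   0.5 -36.9] rotvec tool [ 0.045 -0.004 -0.   ]
time_s: 23.7
tcp_pos: [0.5837, -0.2624, 0.3521]
ee_rot: [2.713, 1.512, 0.037]
ft_force: [-0.1, -0.4, 0.0]
grip_width: 0.05
t 23.7 tcp [ 0.5837 -0.2624  0.3521] grasp [ 0.5896 -0.2654  0.1975] F [-0.1 -0.4  0. ] T [0.04 0.03 0.02] w 0.05
[[0.526, 0.85, 0.038], [0.851, -0.525, -0.02], [0.003, 0.043, -0.999]] q [-0.42  0.53  0.29  1.29 -0.    0.13]
world d [-1.6  0.5 74.5] tool shift (current axes) [ -0.2   1.5 -74.5] rotvec tool [ 0.043 -0.003 -0.   ]
```

View pics/w9.png

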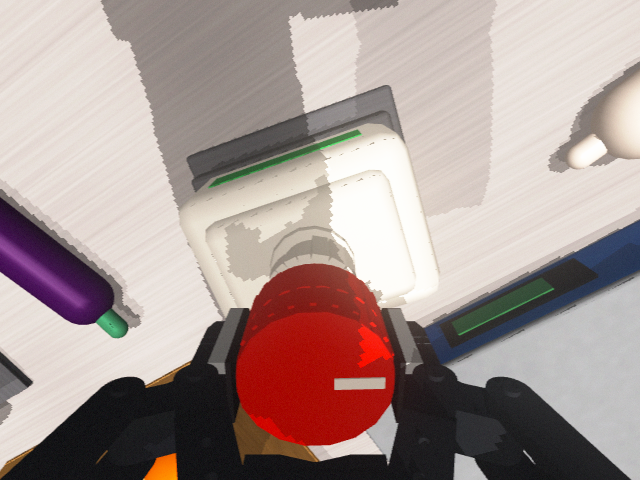

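The cap is off and lifted. The pointer sits at (334–385,384), the same place in the grip as before, so it didn't slip. I'll level the tool and raise it.

```bash
python3 -m jog '[[0,0,-8,0.02,0,0,30],[0,0,-10,0.02,0,0,30],[0,0,-10,0,0,0,30],[0,0,-10,0,0,0,30],[0,0,-10,0,0,0,30],[0,0,-8,0,0,0,30],[0,0,-5,0,0,0,30],[0,0,0,0,0,0,30],[0,0,0,0,0,0,30],[0,0,0,0,0,0,30]]' 80
python3 - <<'E'
from h import *
go(np.array([.5880,-.2649,.272]),58.3)
E
```

```text
time_s: 24.75
tcp_pos: [0.5827, -0.262, 0.4158]
ee_rot: [-2.743, -1.53, -0.005]
ft_force: [-0.0, 0.2, -1.0]
grip_width: 0.0505
t 24.75 tcp [ 0.5827 -0.262   0.4158] grasp [ 0.5831 -0.2617  0.2611] F [-0.   0.2 -1. ] T [ 0.01  0.03 -0.03] w 0.0505
[[0.526, 0.851, 0.003], [0.851, -0.526, 0.002], [0.003, 0.001, -1.0]] q [-0.42  0.53  0.45  1.5   0.    0.13]
world d [ 4.9 -3.2 10.9] tool shift (current axes) [ -0.1   5.9 -10.9] rotvec tool [ 0.001 -0.003 -0.   ]
```

```bash
python3 -m jog '[[0,3,-5,0,-0.003,0,30],[0,3,-6,0,0,0,30],[0,0,0,0,0,0,30],[0,0,0,0,0,0,30],[0,0,0,0,0,0,30],[0,0,0,0,0,0,30],[0,0,0,0,0,0,30],[0,0,0,0,0,0,30],[0,0,0,0,0,0,30],[0,0,0,0,0,0,30]]' 80
python3 - <<'E'
from h import *
go(np.array([.5880,-.2649,.272]),58.3)
shot("scene","s10");shot("wrist","w10")
a=np.load("pics/s10.npz")["im"]
cv2.imwrite("pics/c10.png",np.hstack([cv2.resize(a[220:370,350:500],(400,400),interpolation=cv2.INTER_CUBIC),cv2.resize(a[90:240,200:350],(400,400),interpolation=cv2.INTER_CUBIC)]))
E
```

```text
time_s: 25.75
tcp_pos: [0.5881, -0.2654, 0.426]
ee_rot: [-2.743, -1.529, 0.002]
ft_force: [-0.1, -1.2, -0.0]
grip_width: 0.0504
t 25.75 tcp [ 0.5881 -0.2654  0.426 ] grasp [ 0.5878 -0.2653  0.2713] F [-0.1 -1.2 -0. ] T [ 0.01 -0.   -0.01] w 0.0504
[[0.526, 0.851, -0.002], [0.851, -0.526, 0.001], [-0.0, -0.002, -1.0]] q [-0.42  0.54  0.51  1.54 -0.    0.13]
world d [0.2 0.4 0.7] tool shift (current axes) [ 0.4 -0.  -0.7] rotvec tool [-0.002  0.    -0.   ]
```

The viewer limit is reached, so I'll check the rest numerically and then hand in.

Run:
```python
from h import *
shot("scene","s11")
L=lambda n:np.load(f"pics/{n}.npz")["im"].astype(int)
for a,b in(("s6","s11"),("s10","s11")):
    print(a,b,"basket-region diff",(abs(L(a)-L(b))[230:350,360:480].max(2)>40).sum())
# other objects vs start
for n,(x0,y0,x1,y1) in dict(jar=(268,300,302,350),mug=(432,370,490,425),daikon=(278,250,338,302),eggplant=(225,128,275,164)).items():
    print(n,(abs(L("scene0")-L("s11"))[y0:y1,x0:x1].max(2)>60).sum())
# cap pose in grip: same pixels in wrist as before press?
print("grip cap diff",[(abs(L("w7")-L(k))[375:395,325:390].max(2)>60).sum() for k in("w9","w10")])
im=L("s11");m=(im[...,2]>120)&(im[...,1]<.35*im[...,2])&(im[...,0]<.4*im[...,2]);v,u=np.nonzero(m[90:200,200:330]);print("cap px",u.mean()+200,v.mean()+90,len(u),"expect",proj("s11",[.588,-.265,.269]))
if 1: r.sign_off()
st()
```

```text
s6 s11 basket-region diff 17
s10 s11 basket-region diff 0
jar 0
mug 0
daikon 0
eggplant 326
grip cap diff [np.int64(0), np.int64(2)]
cap px 262.8723404255319 135.38297872340425 47 expect [260.38320079 137.96897311]
the job is handed in; nothing more can be done
the job is handed in; nothing more can be done
```

The basket hangs by its handle on the drip-stand hook. The cap was pressed, turned about 73° anticlockwise and lifted off. I handed in at about 26 s, with the cap held about 10 cm above where it sat.

- **Basket:** before release, the force on the arm changed from -1.5 N to +2.3 N, so the bar was resting on the hook. The last two scene images show no change in the basket area. The image taken just after release differs from the final one by only 17 pixels.
- **Cap:** it bottomed out at 8.9 mm and came free without resistance. It did not slip in the grip. At the end the tool was within 0.2° of vertical, within 1 mm of the target over the neck, and 99 mm higher than when it first gripped the cap.
- **Left alone:** the jar, mug and radish areas are unchanged from the start. The eggplant area differs by 326 pixels. This is most likely the gripper and cap, which now overlap that part of the view, because the arm never went near it. I could not confirm that by eye.
- **Not checked by eye:** I had used all 12 pictures by the end, so the final checks are numerical only. The visible red of the cap lay about 3 px from where I expected it, with the fingers covering part of it.

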